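# Release the ratchet and lower the hold-down arm onto a specimen cup

### The arm

A 6-joint arm with a two-finger parallel gripper is mounted at the origin on the work surface; the furniture and walls round the work are solid. World frame = base frame: x ahead of the robot, y to its left, z up, the work surface at z = 0. Lengths are in m, angles in rad, forces in N, time in s.
With the tool pointing down it reaches from about 0.325 to 0.85 m from the base axis. Payload 4.4 kg.
Tool frame: the origin (TCP) lies at the very end of the fingers, on their centre line; the grasp point (between the pads) lies 19 mm behind it (grip_depth is the z of the grasp point in the tool frame, in m); z points along the fingers, y is the line along which they close (so a half turn about z gives the same grasp; the last joint's range is limited). The gripper opens to 94 mm and grips with 3 to 60 N. Pads are 16 mm wide; open, the fingers measure 119 mm over their backs; the gripper's body (75 mm by 177 mm) begins 78 mm behind the grasp point.
Start: joints at [1.163, 0.207, 1.542, -0, 1.393, -0.15], TCP at [0.147, 0.556, 0.205] pointing down, gripper open.
Joint ranges: [-2.73, 2.73], [-0.86, 2.22], [0.23, 2.46], [-1.11, 4.25], [0.08, 2.63], [-2.82, 2.82]. Speed limits (rad/s): [2.79, 2.79, 3.14, 3.14, 3.14, 3.14].

### API

Orientations are given as a unit quaternion [x, y, z, w].
In Python, from rig import get_state, snapshot, close_job, grip_depth gives the robot as it stands.
- The arm moves only by the tool arm_command, never from a script. Its argument "steps" is text: rows parted by semicolons, each of 6 numbers parted by spaces: the shift along the tool's x, y, z in m, then the turn, a rotation vector about the tool's x, y, z in rad. In form: dx dy dz ax ay az; .... A call has 1 to 12 rows; each row shifts and turns the commanded pose from where the row before left it, along the tool's axes as they then stand; what a row does not reach is not made up. A row lasts 1/10 s, in which the tool goes at most 50 mm and 8.59 degrees, less where a joint would pass 70% of its speed; a pose out of reach is approached as far as the arm can. A call with a gripper value outside its range is refused whole. "fingers" is the opening, from -1 (shut) to 1 (fully open), so that 0 is half open, set as the call begins (left out, the last holds). The fingers move at their own pace and stop on an object; the grip force is fixed at half the most. Time passes only in rows, so rows that do not move let the fingers close. It gives the time, the measured TCP pose, the force, the opening and the grip force at its end, in the units of the state.
- get_state(): the state, without advancing time (a new reading comes with each control period).
- snapshot(name): name is "scene" or "top" or "wrist"; returns a dict with "img" (480x640x3 uint8, blue, green, red), "fx", "fy", "cx", "cy" (pixels), "k1" (the pictures are not rectified: a ray, as slopes to the right and down, at radius r is drawn at 1 + k1 r^2 times it, then the intrinsics apply), "R" (3x3) and "t" (3): a world point X has camera coordinates R X + t. Camera axes: x right, y down, z forward; pixel columns grow to the right and rows downward; lengths in m; the calibration is good to about 2 mm. A picture is of the moment at which its call begins. There is no depth.
- close_job(): hands the job in; it is judged then, once.
The state is a dict: "time": time; "joint_positions": joint angles; "qvel": joint speeds; "effort": joint torques, N m; "tcp_pos": TCP position; "tcp_rot": TCP orientation; "ft_force": force on the tool from outside, world axes, zero at the start; "moment": the same for the moment, N m; "grip_width": finger opening in m; "gripper_force": force on a finger pad.
Only numpy, scipy, OpenCV 4.12 (cv2) and the standard library are available. Lean on these libraries where they do the work, as an engineer would, in place of code of your own. Each camera call takes 0.05 s, during which the arm holds its last target. There are 200 camera calls.

### The job

Hold the closed specimen cup down in the bench clamp, working with the fingertips only: nothing needs to be gripped or lifted. Press the ratchet pawl's thumb tab down to its stop so that the pawl comes free of the teeth, and only then push the raised arm down until its rubber foot rests on the cup's lid. Leave the cup standing in its ring and the cups, cassette and marker round the clamp where they are, and come clear.

Things in the scene. Friction and masses are not known exactly. Their poses are not given: they have to be found in the camera images.
- clamp_stand: Bench clamp fixed to the table: grey base plate 270 x 90 x 8 mm with a black ring (the cup's nest) near one end and two aluminium cheeks near the other. Origin on the table (plate x -145 to +125 mm, y +-45 mm). x points along the plate from ring to cheeks, z up. Ring centre at x = -75 mm; the cheeks reach x = 113, z = 146, y = +-26 mm.
- ratchet_pawl (a joint): Angle of the steel pawl that blocks the arm's teeth, rad. 0 = engaged, 0.30 = thumb tab fully down at its stop; above about 0.15 its nose is clear of the teeth. Stiff friction hinge with no spring: about 3 to 4 N on the tab moves it and it stays where it is put. Starts at 0 to 0.02.
- tab (a point): Centre of the top of the pawl's thumb tab: ribbed black pad 38 mm (along the stand's x) x 36 mm, 7 mm thick, facing up on the side of the cheeks away from the arm, 143 mm above the table while engaged. It lies 48 mm from the pawl's pivot and 116 mm from the arm's pivot towards the stand's +x, and goes down about 14 mm to its stop.
- holddown (a joint): Angle of the hold-down arm, rad. 0 = fully raised (48 degrees above level), growing as it goes down; at 0.84 it is level and its foot rests on the lid (hard stop 0.855). Starts at 0.01 to 0.09; blocked at about 0.1 while the pawl is engaged. Friction hinge, no spring: with the pawl free about 3 to 5 N at the paddle moves it and it stays where it is left.
- paddle (a point): Centre of the top of the rubber paddle at the arm's free end, 48 mm along the arm x 40 mm wide, 12 mm thick; 172 mm from the arm's pivot. The arm runs from its pivot towards the stand's -x and swings in the stand's xz plane; with the foot on the lid the paddle's top is level, 107 mm above the table.
- foot (a point): Underside centre of the arm's round rubber foot (36 mm across), 110 mm from the arm's pivot; 70 mm above the table when it rests on the lid.
- nest (a point): Centre of the plate's surface inside the ring, 8 mm above the table; the ring is 70 mm in inner and 80 mm in outer diameter.
- clamped_cup: Closed clear specimen cup with a yellow screw lid, 68 mm in diameter, 62 mm high, standing loose in the ring with its lid 70 mm above the table. Origin at the centre of its underside, z up.
- near_cup: Bystander: a like closed specimen cup, 68 mm in diameter, 62 mm high, standing on the table beside the clamp on the robot's side. Origin at the centre of its underside.
- far_cup: Bystander: a like closed specimen cup, 68 mm in diameter, 62 mm high, on the table on the far side of the clamp. Origin at the centre of its underside.
- cassette: Bystander: flat white test cassette, 31 x 100 x 5 mm, lying on the table on the far side of the clamp. Origin at the centre of its underside.
- marker: Bystander: white marker with black cap, 152 mm long, 16 mm thick, lying on the table beyond the clamp. Origin under its middle.
- pivot (a point): The arm's pivot on the stand, between the cheeks, 100 mm above the table; axes as the stand's, the arm turns about y. The pawl's pivot lies 68 mm from it along the stand's +x and 36 mm higher.
Mind the look-alikes: they are no part of the job. Leave any pink look-alike of the clamped_cup alone.

How it is judged:
On the way, in this order (a step that is already met when the one before it is completed fails the run):
1. the pawl's tab is pressed down and the pawl is free, with the arm still up on its teeth (value of joint ratchet_pawl above 0.22 rad and value of joint holddown below 0.2 rad), for 0.1 s.
2. the arm is pushed down until its foot is on the cup's lid (value of joint holddown above 0.81 rad), for 0.2 s.
At the end, for the whole second after the job is handed in: The arm is at rest at 0.81 rad or more (its foot on the cup's lid, within about 3 mm), and the cup stands upright (within 0.08 rad) in its ring, within 8 mm of the ring's centre, at rest (value of joint holddown above 0.81 rad and velocity of joint holddown between -0.02 and 0.02 rad/s and distance between clamped_cup and nest below 0.008 m and angle between clamped_cup's own z axis and vertical below 0.08 rad and linear speed of clamped_cup below 0.02 m/s); the robot touches nothing.
It fails at once if the cup in the clamp is lifted, tipped or pushed out of its ring (distance between clamped_cup and nest above 0.012 m or angle between clamped_cup's own z axis and vertical above 0.2 rad).
It fails at once if the arm is forced past its teeth while the pawl is engaged (value of joint holddown between 0.2 and 0.7 rad and value of joint ratchet_pawl below 0.08 rad).
It fails at once if a cup, the cassette or the marker beside the clamp is moved by more than 15 mm (distance of any of near_cup, far_cup, cassette, marker from where it was at the start of the episode above 0.015 m).
It also fails if it takes over 35 s, if anything falls off the work surface, if the arm or the gripper's body presses on something with over 40 N, if the wrist force passes 120 N, or if a joint passes its speed limit or range.

## Working session

There is one attempt and no reset: what is moved stays moved. The work goes in short steps, Python scripts to look and compute and a tool call to move; the robot and the scene stay as the last step left them, time stands still between calls to the robot, and variables do not carry over. Pictures are saved under pics/ and viewed, at most 10 in all, crops included, and the job is handed in when it is done.

Besides the shell and the picture viewer there is one more tool, called after "Call:" as name(argument=value, ...) on one line, values as JSON. arm_command: Moves the arm, as the interface text tells. Its arguments: {"type":"object","properties":{"steps":{"type":"string"},"fingers":{"type":"number"}},"required":["steps"]}

```bash
mkdir -p pics; ls; cat > h.py <<'E'
import numpy as np, cv2
from rig import get_state, snapshot
def ray(s,u,v):
    p=np.array([[[u,v]]],float)
    K=np.array([[s["fx"],0,s["cx"]],[0,s["fy"],s["cy"]],[0,0,1]])
    q=cv2.undistortPoints(p,K,np.array([s["k1"],0,0,0.]))[0,0]
    R=np.array(s["R"]);t=np.array(s["t"])
    d=R.T@np.array([q[0],q[1],1]);return -R.T@t,d
def onz(s,u,v,z):
    o,d=ray(s,u,v);return o+d*(z-o[2])/d[2]
def proj(s,X):
    R=np.array(s["R"]);K=np.array([[s["fx"],0,s["cx"]],[0,s["fy"],s["cy"]],[0,0,1]])
    return cv2.projectPoints(np.array(X,float).reshape(-1,3),cv2.Rodrigues(R)[0],np.array(s["t"],float),K,np.array([s["k1"],0,0,0.]))[0][:,0]
E
python3 - <<'E'
from h import *
import pickle
for n in("scene","top"):
    s=snapshot(n);cv2.imwrite(f"pics/{n}0.png",s["img"]);pickle.dump(s,open(n+"0.pkl","wb"))
    print(n,s["fx"],s["k1"],-np.array(s["R"]).T@np.array(s["t"]))
print(get_state())
E
```

```text
pics
scene 571.9526582667323 0.019511551779852008 [-0.11598349 -0.38265524  0.90659926]
top 582.2503299054215 -0.13955710574738317 [ 0.36464415 -0.01385094  1.31567365]
{'time': 0.1, 'joint_positions': array([ 1.16252251e+00,  2.07365054e-01,  1.54276232e+00, -4.20689728e-05,
        1.39348810e+00, -1.50495518e-01]), 'qvel': array([ 0.00033984, -0.00380954, -0.00304641,  0.0009165 , -0.00128963,
       -0.00023233]), 'effort': array([-3.38759337e-04, -3.71866250e+01, -2.82292593e+01,  6.99421414e-02,
        3.11064755e-02, -5.93005257e-05]), 'tcp_pos': array([0.14632443, 0.55533826, 0.20441286]), 'tcp_rot': array([ 1.28528819e-01,  9.91705258e-01, -9.77900525e-04, -2.59012153e-04]), 'ft_force': array([-1.63191904,  1.16820008, -0.07763236]), 'moment': array([ 0.08281469, -0.02596203,  0.04764861]), 'gripper_force': 0.0, 'grip_width': 0.09417003672045657}
```

View pics/scene0.png

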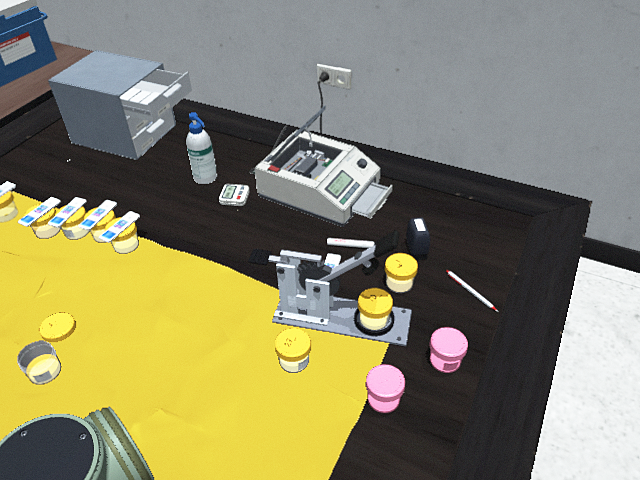

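View pics/top0.png

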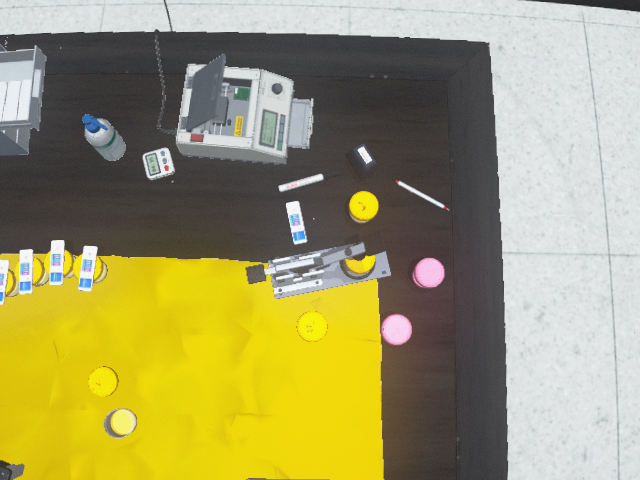

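The scene view shows the clamp at about (340,300), with the cup in its ring at (375,310) and the tab at (262,257). In the top view the cup is at (360,263), the tab at (256,273) and the paddle at about (355,248). The yellow-lid cups in the top view are (360,263) in the ring, which is the clamped cup; (312,326) near; and (363,206) far. The pink ones at (428,272) and (396,329) are look-alikes to leave alone. Next is an enlarged crop to confirm this.

```bash
python3 - <<'E'
from h import *
a=cv2.imread("pics/top0.png")[225:310,235:400];b=cv2.imread("pics/scene0.png")[225:350,240:420]
a=cv2.resize(a,None,fx=4,fy=4,interpolation=2)[:, :660];b=cv2.resize(b,(360,250))
c=np.zeros((600,660,3),np.uint8);c[:340]=a;c[345:595,:360]=b
cv2.imwrite("pics/crop1.png",c)
E
```

```text
(no output)
```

View pics/crop1.png

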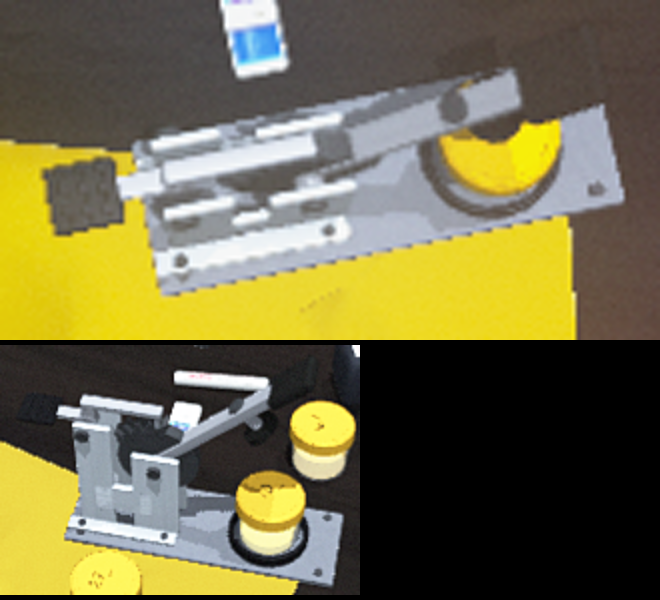

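The crop confirms the ringed yellow-lid cup under the raised arm. It also shows the black tab at top (256,274), and the plate corners.

```bash
python3 - <<'E'
from h import *
import pickle
T=pickle.load(open("top0.pkl","rb"));S=pickle.load(open("scene0.pkl","rb"))
c=lambda u,v:(235+u/4,225+v/4)
BL=onz(T,*c(163,295),.008);TR=onz(T,*c(603,105),.008);BR=onz(T,*c(625,200),.008);TL=onz(T,*c(133,143),.008)
for p in(BL,TL,TR,BR):print(p.round(4))
d=(BL-BR)/np.linalg.norm(BL-BR); print(np.linalg.norm(BL-BR),np.linalg.norm(BR-TR))
cen=(BL+TR)/2  # plate x=-10
cen2=(TL+BR)/2
tabT=onz(T,*c(85,196),.143);tabS=onz(S,259,256.5,.143);print("tab",tabT,tabS)
dd=(BL-BR);d=dd/np.linalg.norm(dd);print("dir",d,np.arctan2(d[1],d[0]))
for C in(cen,cen2):
  O=C+.010*d;print("origin",O)
# refine dir using tab and lid in top/scene
m=cv2.inRange(cv2.cvtColor(S["img"],cv2.COLOR_BGR2HSV),(20,120,120),(35,255,255))
print("lid ring scene", onz(S,375,299.5,.07))
yaw=np.arctan2(d[1],d[0]);O=(cen+cen2)/2+.01*d;O[2]=0
R=np.array([[d[0],-d[1],0],[d[1],d[0],0],[0,0,1]])
W=lambda x,y,z:O+R@np.array([x,y,z])
pts={"nest":W(-75,0,8)if 0 else W(-.075,0,.008)}
print("nest",W(-.075,0,.07))
# pivot x: foot 110 from pivot over ring => px ~ .035 ; tab x = .151
print("tab pred",W(.151,0,.143))
for n,s in(("T",T),("S",S)):
  print(n,proj(s,[W(-.145,-.045,.008),W(-.145,.045,.008),W(.125,-.045,.008),W(.125,.045,.008),W(-.075,0,.07),W(.151,0,.143),W(.035-.172*np.cos(.8),0,.1+.172*np.sin(.8))]).round(1).tolist())
E
```

```text
[0.4892 0.0377 0.008 ]
[0.5753 0.0572 0.008 ]
[ 0.603  -0.2111  0.008 ]
[ 0.5483 -0.2234  0.008 ]
0.2677181972889669 0.0560946514909412
tab [0.52581778 0.07338348 0.143     ] [0.52311091 0.07426756 0.143     ]
dir [-0.2205741   0.97537022  0.        ] 1.7931993582219863
origin [ 0.54391075 -0.07692262  0.008     ]
origin [ 0.5595982  -0.07334108  0.008     ]
lid ring scene [ 0.57647643 -0.14504911  0.07      ]
nest [ 0.56829754 -0.14828461  0.07      ]
tab pred [0.51844779 0.07214906 0.143     ]
T [[383.8, 240.7], [392.6, 278.7], [268.4, 263.9], [276.0, 302.7], [361.4, 261.3], [256.7, 277.6], [375.0, 247.6]]
S [[411.5, 312.1], [406.0, 347.9], [282.9, 291.0], [270.5, 324.0], [375.0, 303.0], [258.7, 258.4], [384.7, 245.7]]
```

Call:
arm_command(steps="0 0 0 0 0 0.135; 0 0 0 0 0 0.135; 0 0 0 0 0 0.135; 0 0 0 0 0 0.135; 0 0 0 0 0 0.135; 0 0 0 0 0 0.135; 0 0 0 0 0 0.135; 0 0 0 0 0 0.135; -0.04 0.018 0 0 0 0; -0.04 0.018 0 0 0 0; -0.04 0.018 0 0 0 0; -0.04 0.018 0 0 0 0", fingers=-1)

```text
time: 1.3
tcp_pos: [0.254, 0.4153, 0.2049]
tcp_rot: [0.62, 0.785, -0.0, 0.0]
ft_force: [1.3, 0.0, -0.7]
grip_width: 0.0017
gripper_force: 0.0
```

Call:
arm_command(steps="-0.04 0.0185 0 0 0 0; -0.04 0.0185 0 0 0 0; -0.04 0.0185 0 0 0 0; -0.04 0.0185 0 0 0 0; -0.04 0.0185 0 0 0 0; -0.04 0.0185 0 0 0 0; -0.04 0.0185 0 0 0 0; -0.04 0.0185 0 0 0 0; -0.04 0.0185 0 0 0 0; -0.02 0.01 0 0 0 0; 0 0 0 0 0 0; 0 0 0 0 0 0")

```text
time: 2.5
tcp_pos: [0.5124, 0.088, 0.2048]
tcp_rot: [0.621, 0.784, -0.0, -0.001]
ft_force: [-0.3, -0.0, 0.7]
grip_width: 0.0005
gripper_force: 0.0
```

```bash
python3 - <<'E'
from h import *
from scipy.spatial.transform import Rotation as Ro
g=get_state();R=Ro.from_quat(g["tcp_rot"]).as_matrix();p=g["tcp_pos"]
print(g["time"],p,R.round(3).tolist(),g["ft_force"],g["grip_width"],g["joint_positions"].round(2))
print("to tab",(R.T@(np.array([.5245,.0738,.143])-p)).round(4))
a=snapshot("scene")["img"][170:350,200:440];w=snapshot("wrist")
c=np.zeros((600,640,3),np.uint8);c[:240,:320]=cv2.resize(w["img"],(320,240));c[240:600,:480]=cv2.resize(a,(480,360))
cv2.imwrite("pics/c2.png",c)
E
```

```text
2.5 [0.51241635 0.08800172 0.20477118] [[-0.23, 0.973, -0.002], [0.973, 0.23, 0.001], [0.001, -0.002, -1.0]] [-0.29492018 -0.00705621  0.65097435] 0.0005040074156095227 [ 0.    0.09  1.67  0.    1.38 -0.23]
to tab [-0.0167  0.0086  0.0617]
```

View pics/c2.png

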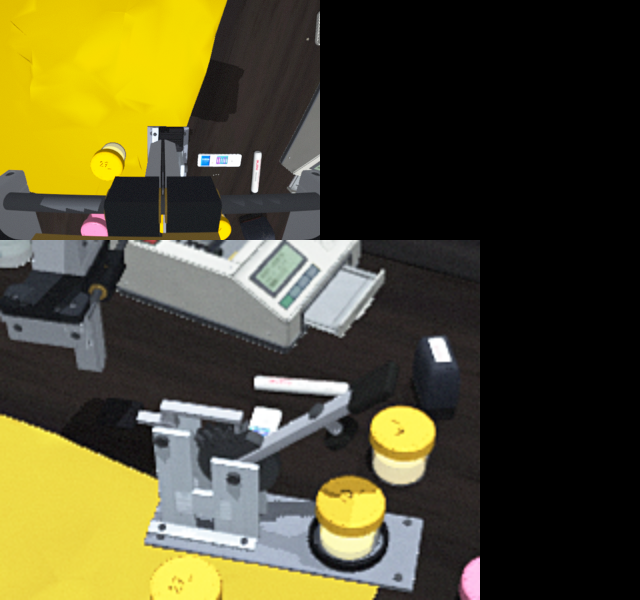

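The wrist and scene composite shows the closed fingertips above the tab, with the scene's finger tip at about (245,228) and the tab at (259,257). The arm is still up. I'm pressing down now.

Call:
arm_command(steps="-0.007 0.0045 0.02 0 0 0; -0.007 0.004 0.02 0 0 0; 0 0 0.012 0 0 0; 0 0 0.005 0 0 0; 0 0 0.003 0 0 0; 0 0 0.003 0 0 0; 0 0 0.002 0 0 0; 0 0 0 0 0 0")

```text
time: 3.4
tcp_pos: [0.525, 0.0769, 0.1413]
tcp_rot: [0.62, 0.785, 0.001, 0.0]
ft_force: [0.7, 0.9, 1.7]
grip_width: 0.0008
gripper_force: 1.0
```

Call:
arm_command(steps="0 0 0.002 0 0 0; 0 0 0.002 0 0 0; 0 0 0.002 0 0 0; 0 0 0.002 0 0 0; 0 0 0 0 0 0")

```text
time: 3.9
tcp_pos: [0.525, 0.0765, 0.1323]
tcp_rot: [0.62, 0.784, 0.0, 0.0]
ft_force: [0.3, 2.7, 2.2]
grip_width: 0.0005
gripper_force: 1.4
```

Call:
arm_command(steps="0 0 0.002 0 0 0; 0 0 0.001 0 0 0; 0 0 0.001 0 0 0; 0 0 0 0 0 0; 0 0 0 0 0 0")

```text
time: 4.4
tcp_pos: [0.5252, 0.0762, 0.1297]
tcp_rot: [0.62, 0.785, 0.0, 0.001]
ft_force: [-0.8, 2.7, 7.6]
grip_width: 0.0003
gripper_force: 4.6
```

Call:
arm_command(steps="0 0 0.0015 0 0 0; 0 0 0.0015 0 0 0; 0 0 0.001 0 0 0; 0 0 0 0 0 0; 0 0 0 0 0 0")

```text
time: 4.9
tcp_pos: [0.5256, 0.0762, 0.1288]
tcp_rot: [0.62, 0.785, 0.0, 0.001]
ft_force: [-7.5, 2.4, 22.7]
grip_width: 0.0005
gripper_force: 11.7
```

The tab is at its stop: force rose to 23 N while the tip barely moved. I'm lifting clear and checking.

Call:
arm_command(steps="0 0 -0.015 0 0 0; 0 0 -0.04 0 0 0; 0 0 -0.04 0 0 0; 0 0 -0.04 0 0 0; 0 0 -0.03 0 0 0; 0 0 0 0 0 0")

```text
time: 5.5
tcp_pos: [0.5272, 0.0753, 0.2942]
tcp_rot: [0.62, 0.784, 0.002, 0.004]
ft_force: [0.2, -0.2, -0.2]
grip_width: 0.0006
gripper_force: 0.0
```

```bash
python3 - <<'E'
from h import *
from scipy.spatial.transform import Rotation as Ro
g=get_state();R=Ro.from_quat(g["tcp_rot"]).as_matrix();p=g["tcp_pos"];print(g["time"],p,g["ft_force"])
d=np.array([-.229,.9735,0]);O=np.array([.559,-.0734,0])
s=snapshot("scene");w=snapshot("top")
for h in(.02,.05,.09):
  a=np.radians(48)-h
  P=O+d*(.035-.172*np.cos(a)+.007*np.sin(a));P[2]=.1+.172*np.sin(a)+.007*np.cos(a)
  tip=O+d*(.035-.196*np.cos(a)+.007*np.sin(a));tip[2]=.1+.196*np.sin(a)+.007*np.cos(a)
  print(h,P,tip,"scene px",proj(s,[P,tip]).round(1).tolist(),"top",proj(w,[P,tip]).round(1).tolist(),"to P",(R.T@(P-p)).round(4))
c=np.zeros((600,660,3),np.uint8)
c[:360,:480]=cv2.resize(s["img"][215:335,250:410],(480,360),interpolation=2)
c[360:600,:480]=cv2.resize(w["img"][235:295,285:405],(480,240),interpolation=2)
c=cv2.convertScaleAbs(c,alpha=1.8)
cv2.imwrite("pics/c3.png",c)
E
```

```text
5.5 [0.52723796 0.07528079 0.29423472] [ 0.20120684 -0.24273179 -0.20427252]
0.02 [ 0.57675125 -0.14886221  0.2302807 ] [ 0.58050974 -0.16483988  0.24779145] scene px [[381.4, 239.0], [391.5, 232.8]] top [[370.7, 243.6], [380.3, 240.0]] to P [-0.2293 -0.004   0.0649]
0.05 [ 0.57763455 -0.1526172   0.22684709] [ 0.58151163 -0.16909901  0.24385766] scene px [[383.5, 240.8], [393.9, 234.8]] top [[372.5, 243.5], [382.3, 240.0]] to P [-0.2331 -0.004   0.0683]
0.09 [ 0.57877485 -0.15746469  0.22209193] [ 0.5828046  -0.17459553  0.23841185] scene px [[386.2, 243.1], [397.0, 237.6]] top [[374.7, 243.4], [384.8, 239.9]] to P [-0.2381 -0.0041  0.0731]
```

View pics/c3.png

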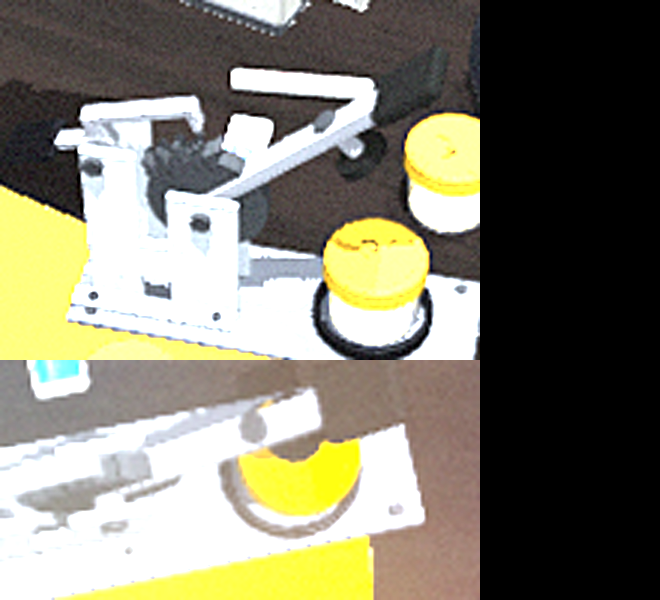

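The pawl nose has lifted free of the teeth at crop (200,130), and the arm is still raised. The paddle centre is at scene (387,244), which matches the kinematic prediction for holddown of about 0.09. I'm moving over the paddle.

Call:
arm_command(steps="-0.04 -0.001 0 0 0 0; -0.04 -0.001 0 0 0 0; -0.04 -0.001 0 0 0 0; -0.04 -0.001 0 0 0 0; -0.04 0 0 0 0 0; -0.03 0 0 0 0 0; 0 0 0.02 0 0 0; 0 0 0.015 0 0 0; 0 0 0.005 0 0 0; 0 0 0 0 0 0")

```text
time: 6.6
tcp_pos: [0.5722, -0.1472, 0.2466]
tcp_rot: [0.62, 0.785, -0.001, -0.003]
ft_force: [0.8, -0.7, 1.0]
grip_width: 0.0004
gripper_force: 0.0
```

```bash
cat > plan.py <<'E'
from h import *
from scipy.spatial.transform import Rotation as Ro
g=get_state();R=Ro.from_quat(g["tcp_rot"]).as_matrix();p=g["tcp_pos"];print(g["time"],p,g["ft_force"],R[:,2].round(3))
d=np.array([-.229,.9735,0]);d/=np.linalg.norm(d);O=np.array([.559,-.0734,0]);n=np.array([-d[1],d[0],0])
print("stand coords of tcp",((p-O)@d).round(4),((p-O)@n).round(4),p[2].round(4))
prev=None
for h in np.r_[.05,.08,np.arange(.14,.9,.06),.85]:
  a=np.radians(48.1)-h   # arm angle above level
  r=.168 # contact radius along arm
  cx=.035-r*np.cos(a)+.007*np.sin(a);cz=.1+r*np.sin(a)+.007*np.cos(a)
  t=np.array([cx+.008*min(1,max(a,0)/.15),cz])
  print(round(h,2),t.round(4),None if prev is None else (t-prev).round(4));prev=t
E
python3 plan.py
```

```text
6.6 [ 0.57220852 -0.14724135  0.24658842] [ 0.80689262 -0.67849447  0.97315593] [-0.005  0.002 -1.   ]
stand coords of tcp -0.0749 0.0041 0.2466
0.05 [-0.0703  0.2242] None
0.08 [-0.074   0.2208] [-0.0037 -0.0035]
0.14 [-0.081   0.2135] [-0.007  -0.0072]
0.2 [-0.0876  0.2059] [-0.0066 -0.0076]
0.26 [-0.0937  0.1979] [-0.0061 -0.008 ]
0.32 [-0.0994  0.1895] [-0.0056 -0.0084]
0.38 [-0.1045  0.1808] [-0.0051 -0.0087]
0.44 [-0.109   0.1718] [-0.0046 -0.009 ]
0.5 [-0.1131  0.1625] [-0.004  -0.0092]
0.56 [-0.1165  0.1531] [-0.0035 -0.0095]
0.62 [-0.1194  0.1434] [-0.0029 -0.0097]
0.68 [-0.1218  0.1336] [-0.0023 -0.0098]
0.74 [-0.1262  0.1237] [-0.0044 -0.0099]
0.8 [-0.1305  0.1136] [-0.0043 -0.01  ]
0.86 [-0.1331  0.1036] [-0.0026 -0.0101]
0.85 [-0.1331  0.1052] [0.     0.0017]
```

Call:
arm_command(steps="0 0.004 0.012 0 0 0; 0 0 0.008 0 0 0; 0 0 0.005 0 0 0; -0.007 0 0.007 0 0 0; -0.0065 0 0.0075 0 0 0; -0.006 0 0.008 0 0 0; -0.0055 0 0.0085 0 0 0; -0.005 0 0.0085 0 0 0; 0 0 0 0 0 0")

```text
time: 7.5
tcp_pos: [0.5842, -0.1779, 0.1831]
tcp_rot: [0.62, 0.784, -0.001, -0.0]
ft_force: [0.9, 1.2, -0.1]
grip_width: 0.0006
gripper_force: 0.0
```

```bash
python3 plan.py | head -2; python3 - <<'E'
from h import *
s=snapshot("scene");w=snapshot("top")
c=np.zeros((600,480,3),np.uint8)
c[:360]=cv2.resize(s["img"][215:335,250:410],(480,360),interpolation=2)
c[360:]=cv2.resize(w["img"][205:295,255:435],(480,240),interpolation=2)
cv2.imwrite("pics/c4.png",cv2.convertScaleAbs(c,alpha=1.6))
E
```

```text
7.5 [ 0.58418455 -0.17788286  0.18313791] [ 0.94439652  1.16536645 -0.08122172] [-0.002 -0.001 -1.   ]
stand coords of tcp -0.1075 -0.0006 0.1831
```

View pics/c4.png

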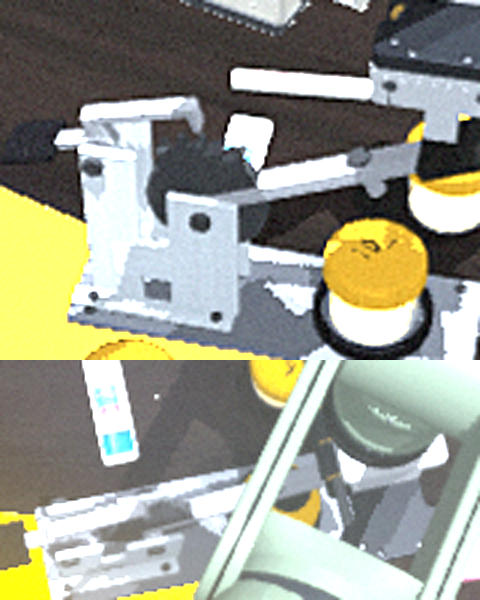

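The arm has swung partway down under the finger (paddle at crop (430,165)), and the cup hasn't moved. Continuing the arc.

Call:
arm_command(steps="-0.004 0 0.009 0 0 0; -0.004 0 0.009 0 0 0; -0.0035 0 0.009 0 0 0; -0.003 0 0.0095 0 0 0; -0.0025 0 0.0095 0 0 0; -0.002 0 0.009 0 0 0; -0.002 0 0.008 0 0 0; -0.001 0 0.005 0 0 0; 0 0 0 0 0 0")

```text
time: 8.5
tcp_pos: [0.5887, -0.1973, 0.1153]
tcp_rot: [0.62, 0.785, -0.0, -0.002]
ft_force: [-1.3, -0.3, 0.1]
grip_width: 0.0003
gripper_force: 0.0
```

Call:
arm_command(steps="0 0 0.003 0 0 0; 0 0 0.002 0 0 0; 0 0 0.001 0 0 0; 0 0 0 0 0 0")

```text
time: 8.9
tcp_pos: [0.5892, -0.1977, 0.1106]
tcp_rot: [0.62, 0.785, -0.0, -0.001]
ft_force: [-1.3, 0.7, 0.8]
grip_width: 0.0004
gripper_force: 0.3
```

Call:
arm_command(steps="0 0 0.0015 0 0 0; 0 0 0.0015 0 0 0; 0 0 0.001 0 0 0; 0 0 0 0 0 0; 0 0 0 0 0 0")

```text
time: 9.4
tcp_pos: [0.5896, -0.198, 0.1073]
tcp_rot: [0.62, 0.785, -0.0, -0.0]
ft_force: [-2.0, 0.9, 5.3]
grip_width: 0.0005
gripper_force: 2.6
```

Call:
arm_command(steps="0 0 0.001 0 0 0; 0 0 0.001 0 0 0; 0 0 0.001 0 0 0; 0 0 0 0 0 0; 0 0 0 0 0 0")

```text
time: 9.9
tcp_pos: [0.5897, -0.198, 0.1072]
tcp_rot: [0.62, 0.785, -0.0, 0.0]
ft_force: [-8.2, 3.0, 16.5]
grip_width: 0.0003
gripper_force: 8.4
```

The foot is firmly on the lid: the tip stayed at 0.107 m while force rose to 16 N. I'm going straight up and checking.

Call:
arm_command(steps="0 0 -0.005 0 0 0; 0 0 -0.01 0 0 0; 0 0 -0.04 0 0 0; 0 0 -0.04 0 0 0; 0 0 -0.04 0 0 0; 0.04 0 0 0 0 0; 0.05 0 0 0 0 0; 0.05 0 0 0 0 0; 0.05 0 0 0 0 0; 0.05 0 0 0 0 0; 0 0 0 0 0 0; 0 0 0 0 0 0")

```text
time: 11.1
tcp_pos: [0.5344, 0.0364, 0.2391]
tcp_rot: [0.619, 0.785, 0.0, 0.001]
ft_force: [0.3, -0.4, -1.1]
grip_width: 0.0006
gripper_force: 0.0
```

```bash
python3 - <<'E'
from h import *
g=get_state();print(g["time"],g["tcp_pos"],g["ft_force"],abs(g["qvel"]).max())
s=snapshot("scene");w=snapshot("top")
d=np.array([-.229,.9735,0]);O=np.array([.559,-.0734,0]);P=O+d*-.137;P[2]=.107
print(proj(s,[P]),proj(w,[P]))
c=np.zeros((600,480,3),np.uint8)
c[:360]=cv2.resize(s["img"][215:395,240:480],(480,360),interpolation=2)
c[360:]=cv2.resize(w["img"][165:345,235:475],(480,240),interpolation=3)[:240]
cv2.imwrite("pics/c5.png",cv2.convertScaleAbs(c,alpha=1.5))
E
```

```text
11.1 [0.53435858 0.03637522 0.23906671] [ 0.31159209 -0.36717833 -1.1170083 ] 0.04835248221398369
[[409.60043472 291.88378435]] [[390.69143199 248.84476022]]
```

View pics/c5.png

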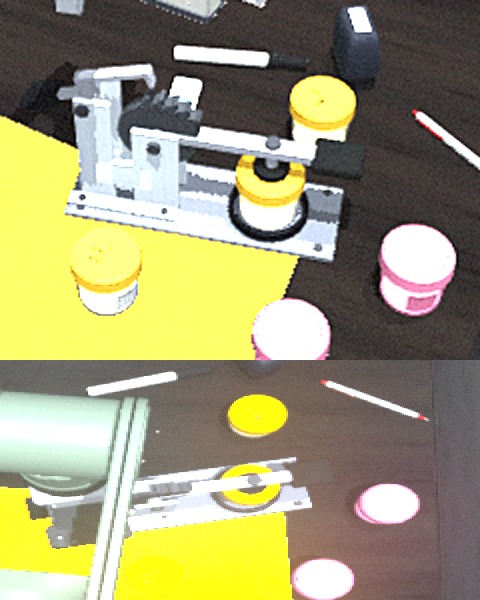

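The arm is level with its foot on the lid (crop (270,170)), and the paddle is at (338,158), i.e. scene (409,294), where predicted (410,292). The cup is upright in its ring, the bystanders haven't moved and the robot is clear. Handing in.

```bash
python3 -c "
from rig import close_job;print(close_job())"
```

```text
the job is handed in; nothing more can be done
None
```

I pressed the pawl's tab to its stop, then pushed the arm down until its foot rested on the cup's lid, came clear, and handed the job in at about 11 s. In the last picture the cup was upright in its ring and its neighbours looked unmoved, but the hand-in returned no verdict.

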